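# Push a wheel up the sloped gutter to its stop and swing the keeper behind it

## Task

Push the wheel that stands in the sloped gutter up over the crest, so that it rests against the end stop in the dip and does not roll back; then push the keeper blade round until it lies fully across the gutter behind the wheel. Push gently with the fingers from outside, never gripping the wheel or lifting it off the gutter, and leave the other parts on the table where they are.

Things in the scene. Friction and masses are not known exactly. Their poses are not given: they have to be found in the camera images.
- gutter: Sheet-metal gutter (trough) fixed on a steel base plate 244 x 94 x 6 mm. Origin: on the table under the trough, 122 mm from the plate's high end. x runs along the trough to its high side and end stop, y to the left of that, z up. The trough is centred on y = 0, 37 mm wide inside; its 3 mm walls with rolled edges stand 31 mm above the floor. The floor climbs at 9 degrees from z = 11 mm at x = -112 mm.
- crest (a point): Crest of the trough floor, on its centre line: x = 30 mm, z = 33.5 mm in the gutter's frame. Beyond it the floor falls at 9 degrees to the end stop, making the dip that keeps the wheel from rolling back. The point's x axis runs up the 9 degree climb, its z axis is square to that climb.
- end_stop (a point): Foot of the end stop's face, on the centre line of the trough floor (x = 113 mm, z = 20 mm in the gutter's frame). The stop is an upright steel plate 46 mm wide, its top 90 mm above the table.
- low_bar (a point): Centre of the 8 mm round bar across the low end of the trough (x = -95 mm in the gutter's frame), its top 10 mm above the trough floor. The wheel leans on it at the start.
- wheel: The cream wheel with a metal bearing that stands on edge in the gutter: 84 mm diameter, 34 mm wide, about 0.16 kg. Origin: centre of one side face; its z axis is the axle, which lies across the gutter. It leans a little against a wall, rolls freely and runs back down to the low bar unless it is past the crest.
- wheel_center (a point): Centre of that wheel, on the axle half-way through its width, 42 mm above the trough floor and so about 10 mm above the wall tops. In the gutter's frame it starts at about x = -72, z = 60 mm and rests against the end stop at about x = 71, z = 70 mm.
- keeper (a joint): Swing angle of the keeper, a flat steel blade on an upright pivot. 0: it lies beside the gutter, pointing straight to the low end; negative: swung further out; it grows as the tip swings in over the gutter; 1.571 (its stop): square across the gutter, against a small tab on the left wall, just behind the parked wheel. It stays where it is left and needs less than 2 N at the tip.
- keeper_pivot (a point): The keeper's pivot axis at half the height of the blade, on a post at the right of the gutter: x = 14 mm, y = -36 mm, z = 78 mm in the gutter's frame. The blade is 72 mm long from pivot to tip, 5 mm thick and 22 mm high, z = 67 to 89 mm, just clear above the walls. The tab it closes against stands on the left wall at x = 24 mm, top at z = 80 mm.
- keeper_tip (a point): The free end of the keeper blade, at half its height, 72 mm from the pivot.
- sleeve_1: Bystander: short cream nylon sleeve, 24 mm across, 12 mm high. Origin: centre of its underside.
- sleeve_2: Bystander: second such cream nylon sleeve, 24 mm across, 12 mm high. Origin: centre of its underside.
- bearing_1: Bystander: ball bearing lying flat, 32 mm across, 10 mm high. Origin: centre of its underside.
- bearing_2: Bystander: second ball bearing lying flat, 32 mm across, 10 mm high. Origin: centre of its underside.
- axle_bolt_3: Bystander: steel bolt lying down, 15 x 55 x 13 mm. Origin: centre of its underside.
- caster_wheel_2: Bystander: larger caster wheel lying flat, 100 mm across, 34 mm high. Origin: centre of its underside.
- wheel_7: Bystander: wheel like the one in the gutter, but lying flat on the table, 84 mm across, 34 mm high. Origin: centre of its underside.
- oil_spray: Bystander: upright spray bottle, 53 mm across, 182 mm high. Origin: centre of its underside.
Not all that is in view belongs to the job. Leave any pink look-alike of the wheel alone.

How it is judged:
By the outcome, as a careful person would: the job done as asked, in the order asked, and still so for the second after the job is handed in, with the robot touching nothing.
It also fails if it takes over 48 s, if anything falls off the work surface, if the arm or the gripper's body presses on something with over 40 N, if the wrist force passes 120 N, or if a joint passes its speed limit or range.

## Robot

A 6-joint arm with a two-finger parallel gripper is mounted at the origin on a cart in front of the work surface, level with it; the furniture and walls round the work are solid. World frame = base frame: x ahead of the robot, y to its left, z up, the work surface at z = 0. Lengths are in m, angles in rad, forces in N, time in s.
With the tool pointing down it reaches from about 0.35 to 0.975 m from the base axis. Payload 4.9 kg.
Tool frame: the origin (TCP) lies between the finger pads; the fingertips stand 19 mm ahead of it and the grasp point (between the pads) is the TCP; z points along the fingers, y is the line along which they close (so a half turn about z gives the same grasp; the last joint's range is limited). The gripper opens to 85 mm and grips with 20 to 120 N. Pads are 22 mm wide; open, the fingers measure 114 mm over their backs; the gripper's body (76 mm by 85 mm) begins 54 mm behind the grasp point. The pads swing forward as they close: fully open they stand 13 mm farther back than shut.
Start: joints at [1.079, 0.053, 1.613, -0, 1.476, -0.119], TCP at [0.228, 0.582, 0.25] pointing down, gripper open.
Joint ranges: [-3.01, 3.01], [-1.01, 2.22], [0.06, 2.58], [-1.02, 4.17], [0.09, 2.62], [-3.14, 3.14]. Speed limits (rad/s): [2.57, 2.57, 3.14, 3.14, 3.14, 3.14].

## Interface

Orientations are given as a rotation vector (axis times angle).
In Python, from station import ctrl gives the robot as it stands. The module is installed in compiled form; this text tells all that it offers.
- The arm moves only by the tool servo_tool, never from a script. Its argument "increments" is a list that holds one entry, the list of rows, each a list of 5 numbers: the finger opening in cm, from 0 to 8.54, then the shift along the tool's x, y, z in cm, then the turn about the tool's z in degrees. A call has 1 to 5 rows; each row is the pose to reach, as a shift and turn from the pose commanded when the call began, along the tool's axes at that moment; what a row does not reach only later rows make up. A row lasts 1/10 s, in which the tool goes at most 50 mm and 8.59 degrees, less where a joint would pass 70% of its speed; a pose out of reach is approached as far as the arm can. A call with a gripper value outside its range is refused whole. The fingers move at their own pace and stop on an object; "newtons" is the grip in N (left out, the last holds). Time passes only in rows, so rows that repeat a pose let the fingers close. It gives the time, the measured TCP pose, the force, the opening and the grip force at its end, in the units of the state.
- ctrl.get_obs(): the state, without advancing time (a new reading comes with each control period).
- ctrl.get_image(name): name is "side" or "top" or "wrist"; returns a dict with "img" (480x640x3 uint8, red, green, blue), "fx", "fy", "cx", "cy" (pixels), "rvec" (rotation vector, rad) and "tvec" (3), from world to camera coordinates, as OpenCV has them; the wrist camera has in their place "mount" (4x4, takes a point from camera to tool coordinates, whose origin is the TCP and whose axes are the flange's). Camera axes: x right, y down, z forward; pixel columns grow to the right and rows downward; lengths in m; the calibration is good to about 2 mm. A picture is of the moment at which its call begins: read the wrist's pose just before it. There is no depth.
- ctrl.finish_job(): hands the job in; it is judged then, once.
The state is a dict: "t": time; "q": joint angles; "dq": joint speeds; "effort": joint torques, N m; "tool_pos": TCP position; "tool_rot": TCP orientation; "contact_force": force on the tool from outside, world axes, zero at the start; "wrist_torque": the same for the moment, N m; "opening": finger opening in m; "grip_force": force on a finger pad.
Only numpy, scipy, OpenCV 4.12 (cv2) and the standard library are available. Lean on these libraries where they do the work, as an engineer would, in place of code of your own. Each camera call takes 0.05 s, during which the arm holds its last target. There are 200 camera calls.

## Working session

There is one attempt and no reset: what is moved stays moved. The work goes in short steps, Python scripts to look and compute and a tool call to move; the robot and the scene stay as the last step left them, time stands still between calls to the robot, and variables do not carry over. Pictures are saved under pics/ and viewed, at most 10 in all, crops included, and the job is handed in when it is done.

Besides the shell and the picture viewer there is one more tool, called after ">>>" as name(argument=value, ...), one argument or row to a line, values as JSON. servo_tool: Moves the arm, as the interface text tells. Its arguments: {"type":"object","properties":{"increments":{"type":"array"},"newtons":{"type":"number"}},"required":["increments"]}

```bash
mkdir -p pics; cat > h.py <<'E'
import numpy as np, cv2
from station import ctrl
R=lambda r: cv2.Rodrigues(np.array(r,float))[0]
def grab(n,f):
    o=ctrl.get_obs(); d=ctrl.get_image(n); cv2.imwrite(f,d["img"][:,:,::-1])
    if n=="wrist":
        M=np.array(d["mount"]); Rt=R(o["tool_rot"]); A=Rt@M[:3,:3]; c=Rt@M[:3,3]+np.array(o["tool_pos"])
    else:
        A=R(d["rvec"]).T; c=-A@np.array(d["tvec"]).ravel()
    K=np.array([[d["fx"],0,d["cx"]],[0,d["fy"],d["cy"]],[0,0,1]])
    np.savez(f[:-4]+".npz",A=A,c=c,K=K); return d["img"]
def ray(f,u,v):
    z=np.load(f[:-4]+".npz"); return z["c"],z["A"]@np.linalg.inv(z["K"])@np.array([u,v,1.])
def onz(f,u,v,h):
    c,d=ray(f,u,v); return c+d*(h-c[2])/d[2]
def proj(f,p):
    z=np.load(f[:-4]+".npz"); q=z["K"]@(z["A"].T@(np.array(p)-z["c"])); return q[:2]/q[2]
E
python3 - <<'E'
from h import *
for n in("top","side"):
    grab(n,f"pics/{n}0.png"); print(n,np.load(f"pics/{n}0.npz")["c"].round(3))
o=ctrl.get_obs(); print(R(o["tool_rot"]).round(3),o["t"],o["opening"])
E
```

```text
top [0.492 0.171 1.199]
side [ 0.204 -0.324  0.652]
[[-0.931  0.364 -0.001]
 [ 0.364  0.931 -0.002]
 [ 0.    -0.002 -1.   ]] 0.1 0.0857290245845105
```

View pics/top0.png

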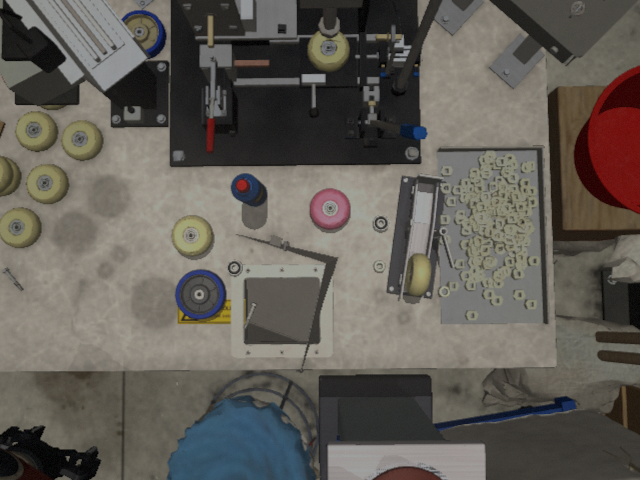

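View pics/side0.png

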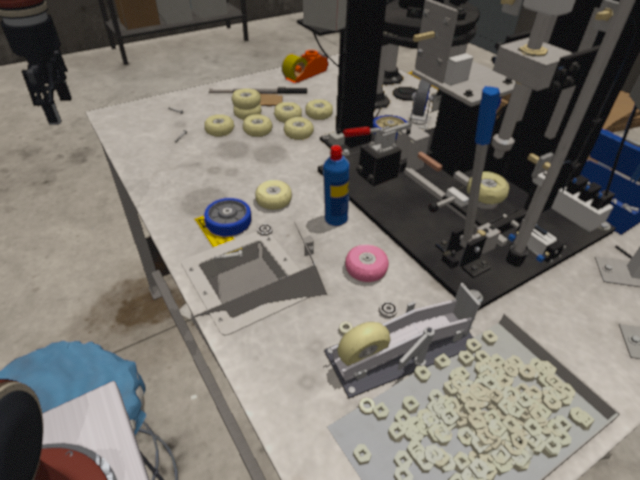

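The top view shows the gutter at about (415,238), its high end up (far from the robot). The wheel is at (419,275), the keeper on the right at about (440,245), and the pink look-alike at (330,208). The side view shows the same layout. I'll zoom in next to get corners.

```bash
python3 - <<'E'
from h import *
a=cv2.imread("pics/top0.png")[165:310,370:470]; a=cv2.resize(a,None,fx=4,fy=4,interpolation=cv2.INTER_CUBIC)
b=cv2.imread("pics/side0.png")[275:400,315:490]; b=cv2.resize(b,None,fx=2.28,fy=2.28,interpolation=cv2.INTER_CUBIC)
c=np.zeros((580,800,3),np.uint8); c[:,:400]=a; c[:b.shape[0],400:400+b.shape[1]]=b[:,:400]; cv2.imwrite("pics/c0.png",c)
E
```

```text
(no output)
```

View pics/c0.png

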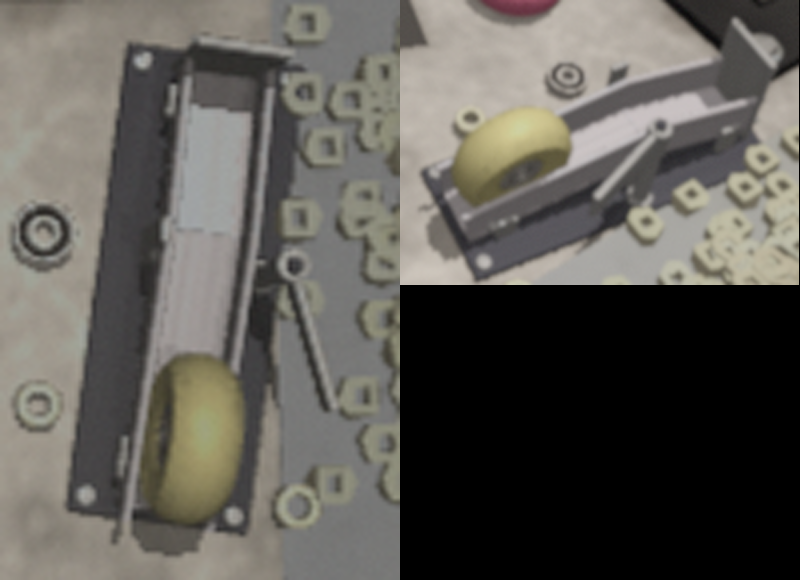

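The crop shows the plate corners at TL (128,42), BL (68,510) and BR (247,533). The keeper pivot is at (293,263) and its tip at (333,406), so the blade is swung slightly outward. The wheel spans x 147–244 and y 352–522.

```bash
cat >> h.py <<'E'
def cp(u,v,h,f="pics/top0.png"): return onz(f,370+(u+.5)/4-.5,165+(v+.5)/4-.5,h)
E
python3 - <<'E'
from h import *
TL,BL,BR=cp(128,42,.006),cp(68,510,.006),cp(247,533,.006)
s1,s2,s3=cp(143,61,.008),cp(86,495,.008),cp(234,516,.008)
print(TL,BL,BR,np.linalg.norm(TL-BL),np.linalg.norm(BR-BL))
print("screws",s1,s2,s3)
ex=(TL-BL)/np.linalg.norm(TL-BL); th=np.arctan2(ex[1],ex[0]); print("yaw",np.degrees(th), np.degrees(np.arctan2(*(s1-s2)[[1,0]])))
ce=(TL+BR)/2; ce2=(s1+s3)/2; print("centre",ce,ce2)
G=lambda p:np.array([[np.cos(th),np.sin(th)],[-np.sin(th),np.cos(th)]])@(p-ce)[:2]
print("pivot",G(cp(293,263,.089)),"tip",G(cp(333,406,.089)),"stop top L,R",G(cp(192,42,.09)),G(cp(290,58,.09)))
print("stop top mid w",(cp(192,42,.09)+cp(290,58,.09))/2)
print("left wall ends",G(cp(184,75,.055)),G(cp(118,540,.042)), "wheel c top",G(cp(197,437,.062)))
o=ctrl.get_obs();print(o["tool_pos"])
E
```

```text
[6.97106413e-01 5.19573531e-04 6.00000000e-03] [0.45586351 0.03577341 0.006     ] [ 0.44332331 -0.05537253  0.006     ] 0.24380518625805278 0.09200456195886593
screws [ 0.68676464 -0.00675069  0.008     ] [0.46347173 0.02668083 0.008     ] [ 0.45209848 -0.04856457  0.008     ]
yaw -8.314022967020378 -8.515101898923405
centre [ 0.57021486 -0.02742648  0.006     ] [ 0.56943156 -0.02765763  0.008     ]
pivot [ 0.01024885 -0.03597726] tip [-0.05508431 -0.06313036] stop top L,R [0.10957501 0.02525945] [ 0.10815822 -0.02236071]
stop top mid w [ 0.67814691 -0.04173428  0.09      ]
left wall ends [0.09946294 0.02210878] [-0.13314802  0.02377065] wheel c top [-0.07780132 -0.00531227]
[0.22739233 0.58159045 0.24918351]
```

>>> servo_tool(
  increments=[
    [[0, -3.2, -3.8, 0, 0], [0, -6.4, -7.6, 0, 0], [0, -9.5, -11.4, 0, 0], [0, -12.7, -15.2, 0, 0], [0, -15.9, -19, 0, 0]],
  ],
)

```text
t: 0.6
tool_pos: [0.3064, 0.3453, 0.2497]
tool_rot: [-0.581, -3.087, 0.001]
contact_force: [0.2, -0.4, 0.1]
opening: 0.0121
grip_force: 0.0
```

>>> servo_tool(
  increments=[
    [[0, -3.2, -3.8, 0, 0], [0, -6.4, -7.6, 0, 0], [0, -9.5, -11.4, 0, 0], [0, -12.7, -15.2, 0, 0], [0, -15.9, -19, 0, 0]],
  ],
)

```text
t: 1.1
tool_pos: [0.3853, 0.1105, 0.2501]
tool_rot: [0.582, 3.087, 0.0]
contact_force: [1.2, 0.1, 0.2]
opening: -0.0001
grip_force: 0.0
```

>>> servo_tool(
  increments=[
    [[0, -3, -3.5, 0, -6.5], [0, -6, -7, 0, -13], [0, -8, -9.5, 3, -13], [0, -8, -9.5, 7, -13], [0, -8, -9.5, 10, -13]],
  ],
)

```text
t: 1.6
tool_pos: [0.4245, -0.0064, 0.1479]
tool_rot: [-0.233, -3.131, -0.0]
contact_force: [-0.5, -0.2, -0.0]
opening: -0.0001
grip_force: 0.0
```

```bash
python3 - <<'E'
from h import *
grab("side","pics/side1.png"); grab("top","pics/top1.png"); o=ctrl.get_obs(); p=np.array(o["tool_pos"]); Rt=R(o["tool_rot"]); print(p,Rt.round(3))
a=cv2.imread("pics/side1.png")[180:430,250:520]; 
for L in(0,.019,.032):
    u=proj("pics/side1.png",p+Rt[:,2]*L); print(L,u, (u-[250,180])*2.4)
a=cv2.resize(a,None,fx=2.4,fy=2.4,interpolation=cv2.INTER_CUBIC); cv2.imwrite("pics/c1.png",a)
E
```

```text
[ 0.42157889 -0.00498828  0.1448939 ] [[-0.989  0.146 -0.011]
 [ 0.146  0.989  0.002]
 [ 0.011  0.    -1.   ]]
0 [320.93511645 321.49965727] [170.24427947 339.59917744]
0.019 [320.43866343 330.01442073] [169.05279224 360.03460975]
0.032 [320.11024685 335.64715833] [168.26459243 373.55318   ]
```

View pics/c1.png

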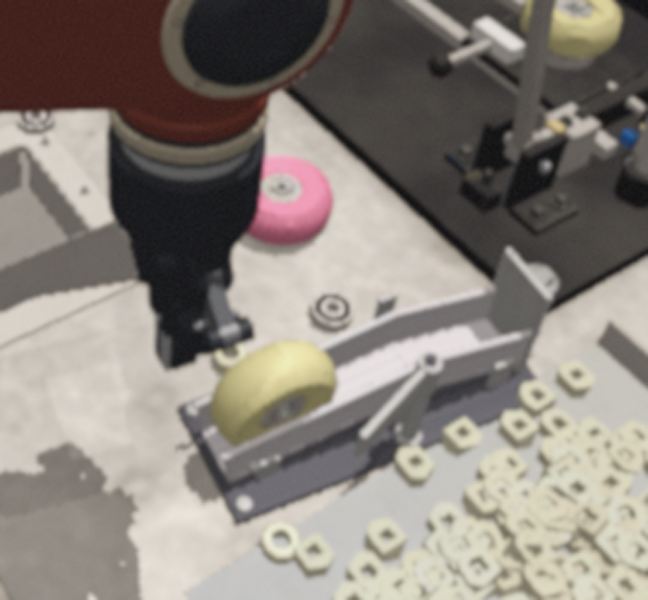

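Fingertips project where expected (about (172,362), 19 mm ahead of the TCP), behind the wheel with about 20 mm of clearance. I'll descend and approach.

>>> servo_tool(
  increments=[
    [[0, 0, 0, 3, 0], [0, 0, 0, 6, 0], [0, 0, 0, 7.4, 0], [0, -0.7, 0, 7.4, 0], [0, -1.4, 0, 7.4, 0]],
  ],
)

```text
t: 2.2
tool_pos: [0.4408, -0.0074, 0.078]
tool_rot: [0.228, 3.131, -0.0]
contact_force: [-0.2, -0.4, 0.8]
opening: 0.0002
grip_force: 0.0
```

>>> servo_tool(
  increments=[
    [[0, -0.5, 0, 0, 0], [0, -1.0, 0, 0, 0], [0, -1.5, 0, -0.1, 0], [0, -2.0, 0, -0.2, 0], [0, -2.5, 0, -0.3, 0]],
  ],
)

```text
t: 2.7
tool_pos: [0.4644, -0.011, 0.0796]
tool_rot: [0.229, 3.133, -0.0]
contact_force: [-2.5, 0.9, 2.2]
opening: -0.0
grip_force: 1.2
```

>>> servo_tool(
  increments=[
    [[0, -0.5, 0, 0, 0], [0, -1.0, 0, 0.1, 0], [0, -1.5, 0, 0.1, 0], [0, -2.0, 0, 0, 0], [0, -2.5, 0, -0.1, 0]],
  ],
)

```text
t: 3.2
tool_pos: [0.4889, -0.0146, 0.0802]
tool_rot: [-0.229, -3.133, -0.0]
contact_force: [-2.1, 1.4, 1.5]
opening: -0.0001
grip_force: 1.0
```

>>> servo_tool(
  increments=[
    [[0, -0.5, 0, -0.1, 0], [0, -1.0, 0, -0.2, 0], [0, -1.5, 0, -0.3, 0], [0, -2.0, 0, -0.3, 0], [0, -2.5, 0, -0.4, 0]],
  ],
)

```text
t: 3.7
tool_pos: [0.5137, -0.0182, 0.0842]
tool_rot: [-0.229, -3.133, -0.0]
contact_force: [-1.0, 0.3, 1.5]
opening: -0.0001
grip_force: 1.0
```

>>> servo_tool(
  increments=[
    [[0, -0.5, 0, -0.1, 0], [0, -1.0, 0, -0.2, 0], [0, -1.4, 0, -0.2, 0], [0, -1.8, 0, -0.3, 0], [0, -2.2, 0, -0.3, 0]],
  ],
)

```text
t: 4.2
tool_pos: [0.5355, -0.0215, 0.0874]
tool_rot: [0.229, 3.133, -0.0]
contact_force: [-1.2, 0.8, 1.6]
opening: 0.0002
grip_force: 1.0
```

>>> servo_tool(
  increments=[
    [[0, -0.3, 0, 0, 0], [0, -0.6, 0, -0.1, 0], [0, -0.9, 0, -0.1, 0], [0, -1.2, 0, -0.1, 0], [0, -1.5, 0, -0.1, 0]],
  ],
)

```text
t: 4.7
tool_pos: [0.5504, -0.0237, 0.0883]
tool_rot: [0.229, 3.133, -0.0]
contact_force: [-0.7, -0.4, 0.1]
opening: 0.0004
grip_force: 0.0
```

```bash
python3 - <<'E'
from h import *
grab("side","pics/side2.png"); o=ctrl.get_obs(); print(o["tool_pos"],o["contact_force"])
a=cv2.imread("pics/side2.png")[180:430,250:520]; 
a=cv2.resize(a,None,fx=2.4,fy=2.4,interpolation=cv2.INTER_CUBIC); cv2.imwrite("pics/c2.png",a)
E
```

```text
[ 0.55077545 -0.02381666  0.08845315] [-0.28579119 -0.26968743  0.33405248]
```

View pics/c2.png

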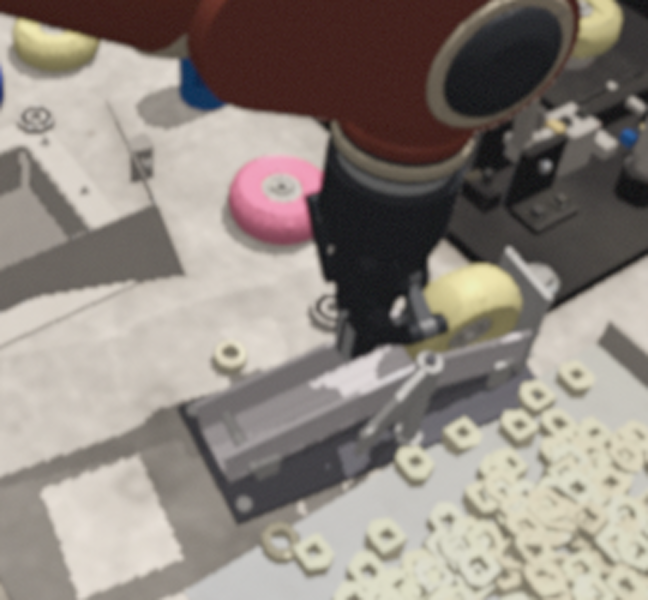

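The wheel sits past the crest against the end stop (crop (475,305)), with the fingers free and the keeper at (400,400). Next I'll lift, go round to the keeper's outer side, and come down to blade height.

>>> servo_tool(
  increments=[
    [[0, 1.2, 0, 0, 0], [0, 1.2, 0, -3, 0], [0, 1.2, 0, -6, 0], [0, 1.2, -4.6, -6, 0], [0, 1.2, -9.2, -6, 0]],
  ],
)

```text
t: 5.25
tool_pos: [0.5247, -0.113, 0.15]
tool_rot: [0.223, 3.131, -0.001]
contact_force: [0.5, -0.5, -0.3]
opening: 0.0001
grip_force: 0.0
```

>>> servo_tool(
  increments=[
    [[0, 0, 0, 0, 0], [0, 0, 0, 2, 0], [0, 0, 0, 4.5, 0], [0, 0, 0, 5.7, 0], [0, 0, 0, 5.7, 0]],
  ],
)

```text
t: 5.75
tool_pos: [0.5226, -0.1117, 0.0887]
tool_rot: [-0.228, -3.128, -0.002]
contact_force: [-0.4, 0.0, -0.6]
opening: -0.0
grip_force: 0.0
```

```bash
python3 - <<'E'
from h import *
grab("side","pics/side3.png"); o=ctrl.get_obs(); p=np.array(o["tool_pos"]);t=np.radians(-8.4);O=np.array([.567,-.027]);d=p[:2]-O
print(p,o["contact_force"],"g",d@[np.cos(t),np.sin(t)],d@[-np.sin(t),np.cos(t)])
a=cv2.imread("pics/side3.png")[180:430,250:520]; 
a=cv2.resize(a,None,fx=2.4,fy=2.4,interpolation=cv2.INTER_CUBIC); cv2.imwrite("pics/c3.png",a)
E
```

```text
[ 0.52376004 -0.11210653  0.09038325] [-0.06921629  0.45623802  0.66113035] g -0.030343475554983727 -0.09051015774665634
```

View pics/c3.png

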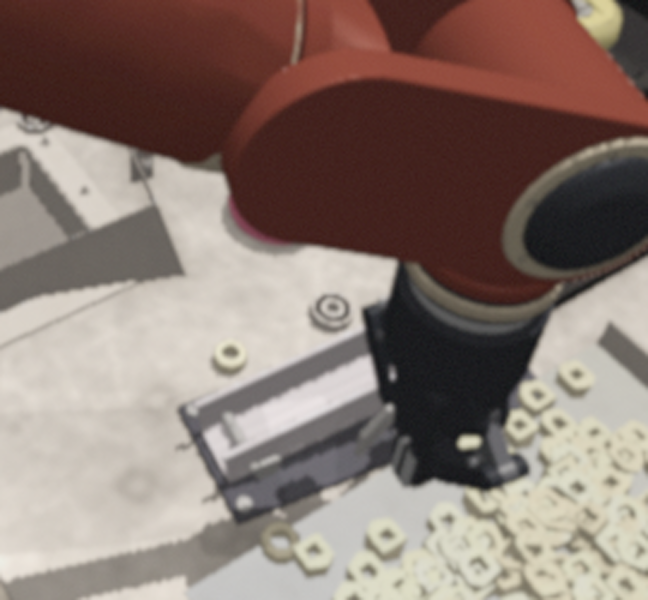

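The gripper stands outside the blade; its tip shows at crop (365,440), untouched. Now I'll push it along the arc.

>>> servo_tool(
  increments=[
    [[0, 0, 0.5, 0, 0], [0, 0, 1.0, 0, 0], [0, 0.1, 1.5, 0, 0], [0, 0.1, 2.0, 0, 0], [0, 0.2, 2.5, 0, 0]],
  ],
)

```text
t: 6.3
tool_pos: [0.5266, -0.0875, 0.0917]
tool_rot: [0.228, 3.133, -0.001]
contact_force: [-0.6, -1.5, 0.1]
opening: 0.0002
grip_force: 0.3
```

>>> servo_tool(
  increments=[
    [[0, 0.2, 0.5, 0, 0], [0, 0.4, 1.0, 0, 0], [0, 0.4, 1.5, 0, 0], [0, 0.3, 2.0, 0, 0], [0, 0.2, 2.5, 0, 0]],
  ],
)

```text
t: 6.8
tool_pos: [0.5278, -0.0624, 0.0911]
tool_rot: [-0.229, -3.132, -0.0]
contact_force: [-0.8, -0.4, 0.7]
opening: 0.0001
grip_force: 0.5
```

```bash
python3 - <<'E'
from h import *
grab("side","pics/side4.png"); o=ctrl.get_obs(); p=np.array(o["tool_pos"]);t=np.radians(-8.4);O=np.array([.567,-.027]);d=p[:2]-O
print(p,o["contact_force"],"g",d@[np.cos(t),np.sin(t)],d@[-np.sin(t),np.cos(t)])
a=cv2.imread("pics/side4.png")[180:430,250:520]; 
a=cv2.resize(a,None,fx=2.4,fy=2.4,interpolation=cv2.INTER_CUBIC); cv2.imwrite("pics/c4.png",a)
E
```

```text
[ 0.52809472 -0.06179849  0.09110728] [-0.56007888 -0.14865253 -0.17441344] g -0.03340444358947534 -0.04010858529639395
```

View pics/c4.png

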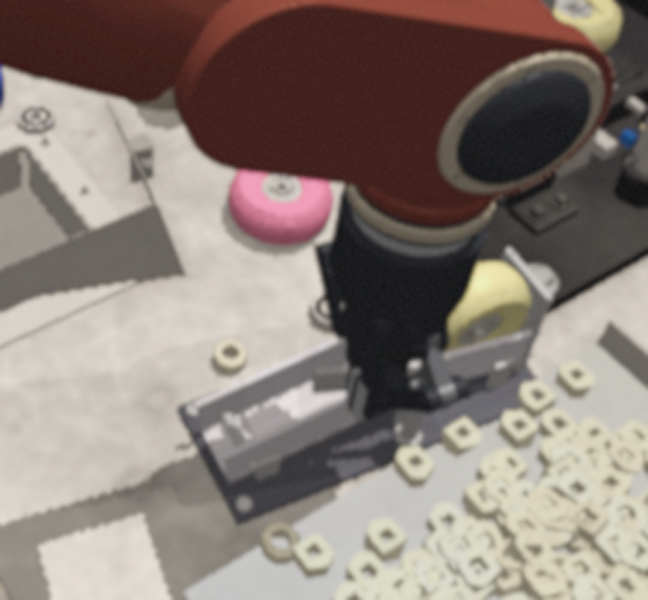

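The blade is moving: its tip now shows at crop (335,380), over the trough, and the wheel is still parked. Continuing.

>>> servo_tool(
  increments=[
    [[0, 0, 0.5, 0, 0], [0, -0.1, 1.0, 0, 0], [0, -0.2, 1.5, 0, 0], [0, -0.3, 2.0, 0, 0], [0, -0.5, 2.5, 0, 0]],
  ],
)

```text
t: 7.35
tool_pos: [0.5367, -0.0384, 0.0912]
tool_rot: [-0.229, -3.133, -0.0]
contact_force: [-0.3, -0.2, -0.2]
opening: 0.0002
grip_force: 0.3
```

>>> servo_tool(
  increments=[
    [[0, -0.2, 0.4, 0, 0], [0, -0.5, 0.7, 0, 0], [0, -0.9, 0.9, 0, 0], [0, -1.3, 1.1, 0, 0], [0, -1.7, 1.3, 0, 0]],
  ],
)

```text
t: 7.85
tool_pos: [0.5556, -0.0283, 0.0912]
tool_rot: [-0.229, -3.133, 0.0]
contact_force: [-0.7, -1.0, -0.2]
opening: -0.0001
grip_force: 0.4
```

>>> servo_tool(
  increments=[
    [[0, -0.3, 0.1, 0, 0], [0, -0.6, 0.2, 0, 0], [0, -0.8, 0.2, 0, 0], [0, -1.0, 0.2, 0, 0], [0, -1.2, 0.2, 0, 0]],
  ],
)

```text
t: 8.35
tool_pos: [0.5664, -0.0279, 0.0912]
tool_rot: [-0.229, -3.129, -0.001]
contact_force: [-10.9, 1.7, 6.6]
opening: 0.0
grip_force: 5.2
```

The blade is at its stop (reaction 11 N). I'll back off, lift away and check.

>>> servo_tool(
  increments=[
    [[0, 1, 0, 0, 0], [0, 3, 0, 0, 0], [0, 5, 0, -3, 0], [0, 5, 0, -7, 0], [0, 5, 0, -11, 0]],
  ],
)

```text
t: 8.85
tool_pos: [0.5167, -0.0208, 0.2018]
tool_rot: [-0.229, -3.133, 0.0]
contact_force: [1.0, -0.9, 0.5]
opening: 0.0
grip_force: 0.0
```

>>> servo_tool(
  increments=[
    [[0, 2, 4, 0, 0], [0, 4, 8, 0, 0], [0, 6, 12, 0, 0], [0, 8, 16, 0, 0], [0, 8, 20, 0, 0]],
  ],
)

```text
t: 9.35
tool_pos: [0.4661, 0.1902, 0.2015]
tool_rot: [0.228, 3.132, 0.001]
contact_force: [1.1, -0.9, 0.7]
opening: -0.0001
grip_force: 0.0
```

```bash
python3 - <<'E'
from h import *
grab("top","pics/top5.png"); grab("side","pics/side5.png")
a=cv2.imread("pics/top5.png")[165:310,370:470]; a=cv2.resize(a,None,fx=4,fy=4,interpolation=cv2.INTER_CUBIC)
b=cv2.imread("pics/side5.png")[240:400,320:480]; b=cv2.resize(b,None,fx=2.5,fy=2.5,interpolation=cv2.INTER_CUBIC)
c=np.zeros((580,800,3),np.uint8); c[:,:400]=a; c[:400,400:]=b; cv2.imwrite("pics/c5.png",c)
E
```

```text
(no output)
```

View pics/c5.png

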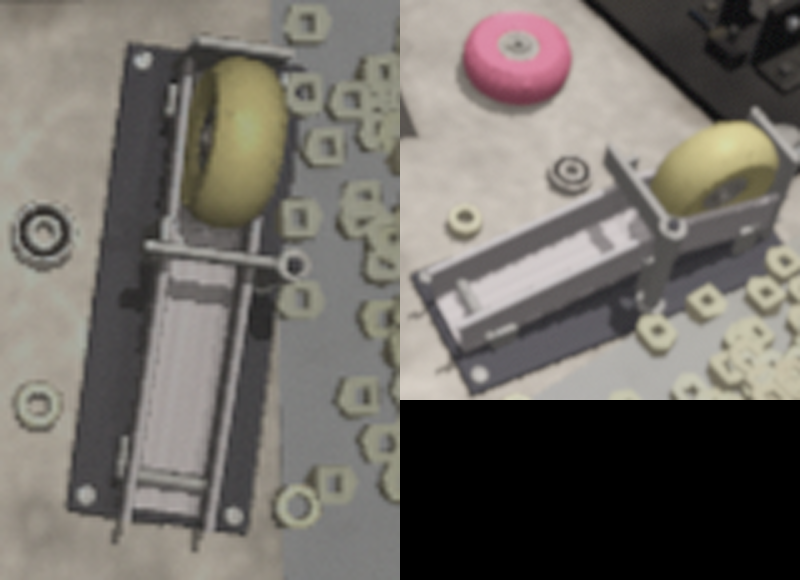

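The wheel rests against the end stop (crop (240,140)). The blade lies square across the gutter from (293,263) to (150,246), parallel to the plate's end edge within a pixel. The bystanders haven't moved and the robot is clear.

```bash
python3 -c "
from station import ctrl
print(ctrl.finish_job())"
```

```text
the job is handed in; nothing more can be done
None
```

The job is handed in: the wheel rests against the end stop in the dip, the keeper lies square across the gutter behind it, and the bystanders near the gutter look unmoved in the last pictures; no verdict came back.

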